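# Change over to the fresh pot

### The job

We are changing over to the fresh pot (the one on a rectangular mounting foot). First close the used, open pot: set its loose round cover on the rim so that it sits down flush and level, and let go of it. Then take the quarter-turn cap off the fresh pot: nobody knows which way it unlocks, so try it one way and, if it comes up against a stop, the other way, then lift it out and finish still holding the cap in the gripper, a good 5 cm clear above the pot; leave the other things on the bench where they are.

Things in the scene. Friction and masses are not known exactly. Their poses are not given: they have to be found in the camera images.
- cap: Quarter-turn cap of the fresh pot, 90 g. Origin: centre of the underside of its steel flange (62 mm across, 6 mm thick), z up. On top a black wing grip 42 mm long along the cap's x, 14 mm wide along y, z 6 to 36 mm: grip across the 14 mm. Starts shut: x along the fresh pot's x, origin 70 mm above the pot's. Locked it has about 2 mm play up and sideways and cannot be pulled out.
- cap_wing (a point): Point on the cap's axis, 26 mm above its origin, inside the wing grip: turn about the vertical through it.
- cap_bar (a point): Centre of the cap's cross bar (43 mm long along x, 8x8 mm, on a 12 mm stem), 14 mm below the cap's origin. While locked it is caught under the neck plate.
- neck (a point): Centre of the fresh pot's mouth, on its axis, 70 mm above the bench. The cap unlocks when turned 50 degrees (0.87 rad) from shut about the vertical, in ONE direction that differs from start to start and cannot be seen; 5 degrees more or less still lifts straight out, a stop ends the turn some 5 degrees later. In the wrong direction a stop blocks it after about 10 degrees.
- fresh_pot: Fixed fresh pot on a rectangular mounting foot 127x90x8 mm. Origin: on the pot's axis, at bench level; z up. Round steel pot 64 mm across, its rim 70 mm above the bench, closed by the cap. A grey clamp bracket 42x32 mm, 68 mm high, stands behind it, centred 56 mm along +x of the pot.
- open_pot: Fixed used pot, open: round steel cup, 64 mm across outside, 56 mm inside the mouth, on a round foot plate 86 mm across and 5 mm high. Rim 60 mm above the bench. Origin: on its axis at bench level.
- cover: Loose cover of the open pot, steel, lying on the bench knob up. Origin: centre of its underside. A plug 50 mm across (46 at its chamfered foot) and 6 mm high fits in the mouth; above it a disc 70 mm across (z 6 to 11 mm) rests on the rim; on top an upright round black knob 20 mm across, z 11 to 41 mm. About 90 g. Seated, its origin is 54 mm above the bench, on the pot's axis.
- tape_roll: Bystander, to be left alone: roll of black tape lying flat, 57 mm across, 18 high. Origin: centre of its underside.
- solder_spool: Bystander, to be left alone: solder spool standing on end, 76 mm across, 49 high. Origin: centre of its underside.
- motor: Bystander, to be left alone: small square motor standing shaft up, 33x28x44 mm. Origin: centre of its underside.
- pliers: Bystander, to be left alone: flat pliers lying down, 42x136x10 mm. Origin: centre of its underside.
- bearing: Bystander, to be left alone: ball bearing lying flat, 26 mm across, 8 high. Origin: centre of its underside.
- circuit_board: Bystander, to be left alone: small green circuit board, 45x60x14 mm. Origin: centre of its underside.
Things that resemble listed ones, but are neither listed nor needed, are in the scene too. What is shaped like the cap but green or pink is not meant. Leave any red look-alike of the fresh_pot alone.

How it is judged:
By the outcome, as a careful person would: the job done as asked, in the order asked, and still so for the second after the job is handed in, while the arm keeps its last pose, push and grip.
It also fails if it takes over 58 s, if anything falls off the work surface, if the arm or the gripper's body presses on something with over 40 N, if the wrist force passes 120 N, or if a joint passes its speed limit or range.

### The arm

A 7-joint arm with a two-finger parallel gripper is mounted at the origin on a cart in front of the work surface, level with it; the furniture and walls round the work are solid. World frame = base frame: x ahead of the robot, y to its left, z up, the work surface at z = 0. Lengths are in m, angles in rad, forces in N, time in s.
With the tool pointing down it reaches from about 0.425 to 1.025 m from the base axis. Payload 9.4 kg.
Tool frame: the origin (TCP) lies at the very end of the fingers, on their centre line; the grasp point (between the pads) lies 19 mm behind it (ctrl.tcp_to_grasp is the distance from the TCP to the grasp point, in m); x points along the fingers, y is the direction in which the jaws open and shut, and the axes are right-handed (so a half turn about x gives the same grasp; the last joint's range is limited). The gripper opens to 85 mm and grips with 20 to 120 N. Pads are 22 mm wide; open, the fingers measure 114 mm over their backs; the gripper's body (76 mm by 85 mm) begins 54 mm behind the grasp point. The pads swing forward as they close: fully open they stand 13 mm farther back than shut.
Start: joints at [-1.351, 0.599, -0.003, 1.599, 0.002, 0.943, -0.08], TCP at [0.212, 0.693, 0.231] pointing down, gripper open.
Joint ranges: [-2.57, 2.57], [-0.35, 1.97], [-1.29, 1.29], [0.11, 2.56], [-1.05, 4.19], [0.11, 1.86], [-2.63, 2.63]. Speed limits (rad/s): [2.22, 2.22, 3.01, 3.01, 3.14, 3.14, 3.14].

### API

Orientations are given as a rotation vector (axis times angle).
In Python, from station import ctrl, eyes gives the robot as it stands.
- The arm moves only by the tool jog_arm, never from a script. Its argument "plan" is a list of rows, each a list of 3 entries, a list of its own where there are three numbers: the finger opening in m, from 0 to 0.0854, then the shift along the world's x, y, z in m, then the turn, a rotation vector about the world's x, y, z in rad. In form: [[jaw, [x, y, z], [ax, ay, az]], ...]. A call has 1 to 20 rows; each row shifts and turns the commanded pose from where the row before left it; what a row does not reach is not made up. A row lasts 1/12 s, in which the tool goes at most 41.7 mm and 7.16 degrees, less where a joint would pass 70% of its speed; a pose out of reach is approached as far as the arm can. A call with a gripper value outside its range is refused whole. The fingers move at their own pace and stop on an object; "grip_force" is the grip in N (left out, the last holds). Time passes only in rows, so rows that do not move let the fingers close. It gives the time, the measured TCP pose, the force and the opening at its end, in the units of the state.
- ctrl.observe(): the state, without advancing time (a new reading comes with each control period).
- eyes.get_image(name): name is "side" or "top" or "wrist"; returns the picture (384x512x3 uint8, red, green, blue); there is no depth.
- eyes.camera_model(name): a dict with "camera_matrix" (3x3 intrinsics, pixels), "R" (3x3) and "t" (3): a world point X has camera coordinates R X + t. Camera axes: x right, y down, z forward; pixel columns grow to the right and rows downward; lengths in m; the calibration is good to about 2 mm. A picture is of the moment at which its call begins: read the wrist's pose just before it. camera_model takes no time and is no camera call; for the wrist camera it gives the pose at the moment of the call.
- ctrl.hand_in(): hands the job in, once; it reports no verdict.
The state is a dict: "time_s": time; "qpos": joint angles; "joint_vel": joint speeds; "joint_efforts": joint torques, N m; "eef_pos": TCP position; "tool_rot": TCP orientation; "ft_force": force on the tool from outside, world axes, zero at the start; "moment": the same for the moment, N m; "opening": finger opening in m.
Only numpy, scipy, OpenCV 4.12 (cv2) and the standard library are available. Lean on these libraries where they do the work, as an engineer would, in place of code of your own. Each camera call takes 0.05 s, during which the arm holds its last target.

## Working session

There is one attempt and no reset: what is moved stays moved. The work goes in short steps, Python scripts to look and compute and a tool call to move; the robot and the scene stay as the last step left them, time stands still between calls to the robot, and variables do not carry over. Pictures are saved under pics/ and viewed, and the job is handed in when it is done.

Besides the shell and the picture viewer there is one more tool, called after "Emit:" as a command line: name --argument value ..., lists and objects as JSON in quotes. jog_arm: Moves the arm, as the interface text tells. Its arguments: {"type":"object","properties":{"plan":{"type":"array","items":{"type":"array"}},"grip_force":{"type":"number"}},"required":["plan"]}

```bash
ls; mkdir -p pics; python3 - <<'E'
from station import ctrl, eyes
import cv2
s=ctrl.observe(); print(s['time_s'],s['eef_pos'],s['tool_rot'],s['opening'],ctrl.tcp_to_grasp)
for n in ("top","side","wrist"):
    im=eyes.get_image(n); cv2.imwrite(f"pics/{n}0.png",im[:,:,::-1])
    m=eyes.camera_model(n); print(n,m)
E
```

```text
pics
0.0 [0.21191244 0.69283337 0.23040596] [ 0.23165513  1.55830663 -0.23415587] 0.08570172775581757 0.0187
top {'camera_matrix': array([[442.10546164,   0.        , 255.05431259],
       [  0.        , 442.10546164, 191.15366398],
       [  0.        ,   0.        ,   1.        ]]), 'R': array([[ 0.01126755, -0.99991059, -0.00720117],
       [-0.98913599, -0.01008994, -0.1466567 ],
       [ 0.14657093,  0.0087754 , -0.98916124]]), 't': array([-0.28783168,  0.56265486,  1.28243537])}
side {'camera_matrix': array([[410.41118933,   0.        , 252.5725045 ],
       [  0.        , 410.41118933, 198.64456157],
       [  0.        ,   0.        ,   1.        ]]), 'R': array([[ 0.99978688,  0.01612333,  0.01289317],
       [ 0.01917945, -0.4943463 , -0.86905344],
       [-0.00763834,  0.86911551, -0.49455018]]), 't': array([-0.57467563, -0.07900444,  1.4210229 ])}
wrist {'camera_matrix': array([[340.85888747,   0.        , 256.90132839],
       [  0.        , 340.85888747, 186.96279424],
       [  0.        ,   0.        ,   1.        ]]), 'R': array([[ 2.91918949e-01,  9.56442965e-01, -4.26902030e-04],
       [ 9.17179568e-01, -2.79808615e-01,  2.83705443e-01],
       [ 2.71228625e-01, -8.32105408e-02, -9.58911382e-01]]), 't': array([-0.72554517, -0.03640335,  0.37814233])}
```

View pics/top0.png

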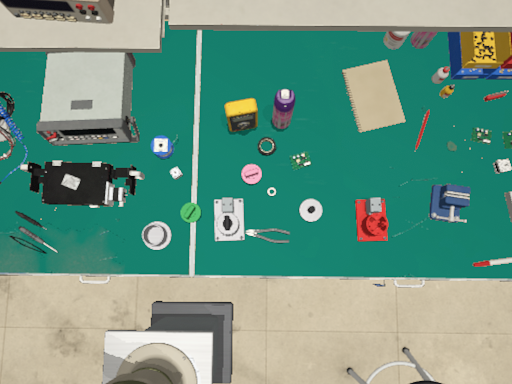

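View pics/side0.png

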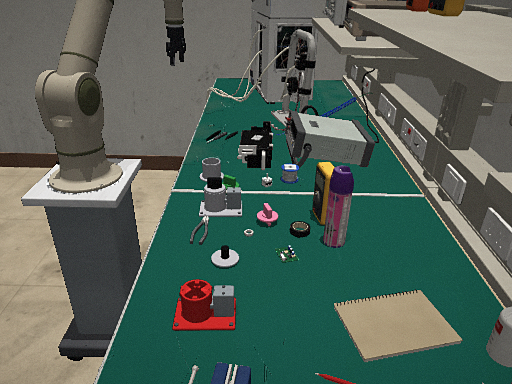

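View pics/wrist0.png

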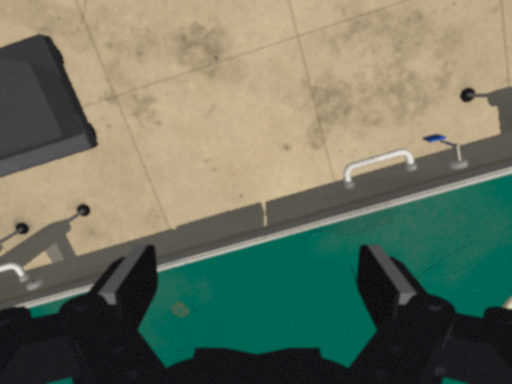

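```bash
python3 - <<'E'
import cv2
a=cv2.imread('pics/top0.png'); s=cv2.imread('pics/side0.png')
cv2.imwrite('pics/t_a.png',cv2.resize(a[185:265,130:260],None,fx=6,fy=6,interpolation=cv2.INTER_CUBIC))
cv2.imwrite('pics/t_b.png',cv2.resize(a[185:235,285:335],None,fx=10,fy=10,interpolation=cv2.INTER_CUBIC))
cv2.imwrite('pics/s_a.png',cv2.resize(s[150:280,180:310],None,fx=5,fy=4.6,interpolation=cv2.INTER_CUBIC))
E
```

```text
(no output)
```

View pics/t_a.png

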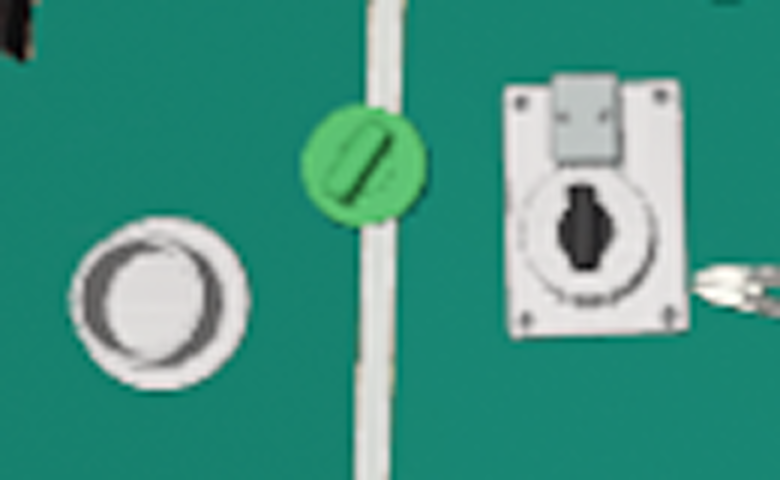

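View pics/t_b.png

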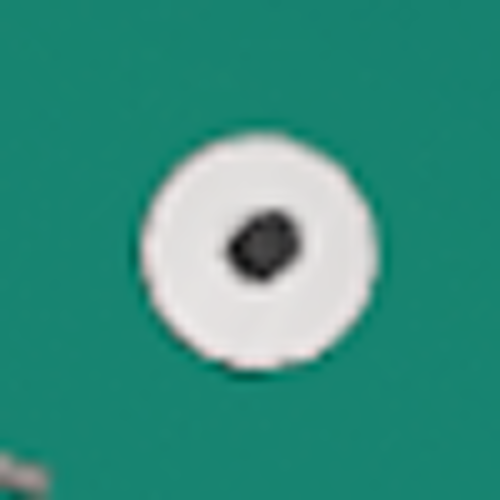

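View pics/s_a.png

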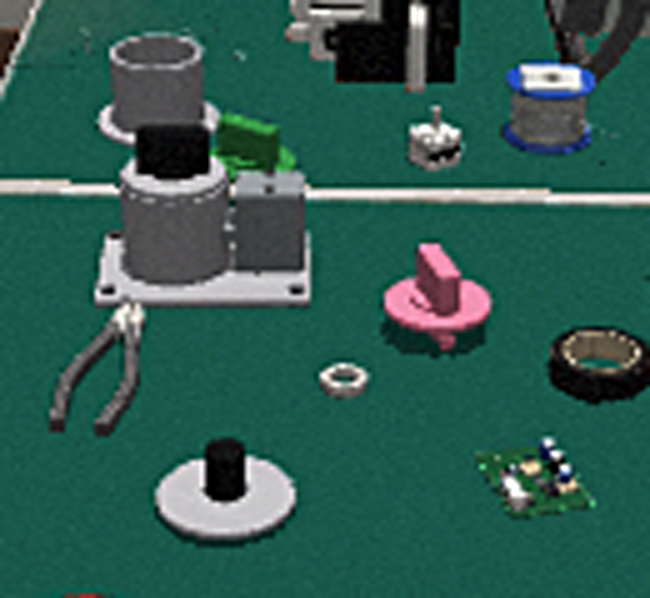

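```bash
cat > h.py <<'E'
import numpy as np, cv2
from station import ctrl, eyes
from scipy.spatial.transform import Rotation as Ro
def ray(m,uv):
    K,R,t=m['camera_matrix'],m['R'],m['t']
    d=R.T@np.linalg.inv(K)@np.array([uv[0],uv[1],1.]); return -R.T@t,d
def pix(m,uv,z):
    c,d=ray(m,uv); return c+d*(z-c[2])/d[2]
def proj(m,X):
    p=m['camera_matrix']@(m['R']@np.array(X)+m['t']); return p[:2]/p[2]
def st():
    s=ctrl.observe(); R=Ro.from_rotvec(s['tool_rot']).as_matrix()
    print('t',round(s['time_s'],2),'tcp',np.round(s['eef_pos'],4),'x',np.round(R[:,0],3),'y',np.round(R[:,1],3),'yawY',round(np.degrees(np.arctan2(R[1,1],R[0,1])),2),'q',np.round(s['qpos'],3),'F',np.round(s['ft_force'],1),'M',np.round(s['moment'],2),'op',round(s['opening'],4)); return s
E
python3 - <<'E'
from h import *
st()
T=eyes.camera_model('top');S=eyes.camera_model('side')
o=lambda x,y:(130+(x+.5)/6-.5,185+(y+.5)/6-.5)
print('foot corners',[pix(T,o(*p),.008).round(4) for p in [(503,85),(680,80),(690,330),(510,338)]])
print('wing top',pix(T,o(584,227),.106), 'flange',pix(T,o(588,238),.076))
print('bracket top ctr',pix(T,o(587,118),.068))
print('openpot foot',pix(T,o(160,303),.004),'rim',pix(T,o(153,303),.060))
print('cover disc',pix(T,(285+25.95-.5+.05,185+25.05-.45),.0095),'knob',pix(T,(285+26.4-.5,185+24.5-.5),.041))
s=lambda x,y:(180+(x+.5)/5-.5,150+(y+.5)/4.6-.5)
print('side: wing top',pix(S,s(174,128),.106),'flange',pix(S,s(174,172),.076),'rim',pix(S,s(156,52),.06),'cover',pix(S,s(225,497),.0095),'knobtop',pix(S,s(225,445),.041))
for n,r in(('cov',.035),):
  pass
E
```

```text
t 0.15 tcp [0.212  0.6929 0.2306] x [-0.    -0.001 -1.   ] y [ 0.292  0.956 -0.001] yawY 73.0 q [-1.351  0.6   -0.003  1.6    0.002  0.943 -0.08 ] F [-1.3 -0.7 -0.1] M [-0.03  0.02  0.03] op 0.0853
foot corners [array([ 0.5457, -0.1543,  0.008 ]), array([ 0.5492, -0.2446,  0.008 ]), array([ 0.4225, -0.2516,  0.008 ]), array([ 0.4175, -0.1611,  0.008 ])]
wing top [ 0.46625736 -0.20417732  0.106     ] flange [ 0.46327538 -0.20405414  0.076     ]
bracket top ctr [ 0.52218011 -0.20181694  0.068     ]
openpot foot [0.43324359 0.01696936 0.004     ] rim [0.43064891 0.00744711 0.06      ]
cover disc [ 0.51530575 -0.45076567  0.0095    ] knob [ 0.51373477 -0.44826435  0.041     ]
side: wing top [ 0.46621542 -0.20389784  0.106     ] flange [ 0.46547046 -0.20646468  0.076     ] rim [0.43151873 0.0114385  0.06      ] cover [ 0.51252918 -0.45293065  0.0095    ] knobtop [ 0.51286824 -0.44872645  0.041     ]
```

```bash
python3 - <<'E'
from h import *
N=20
ph=np.radians(np.linspace(73,2,N+1)); r=np.linspace(.7245,.445,N+1)
P=np.c_[r*np.cos(ph),r*np.sin(ph)]
print(np.diff(P,axis=0).round(3).tolist())
E
```

```text
[[0.038, -0.028], [0.035, -0.029], [0.032, -0.031], [0.03, -0.033], [0.027, -0.034], [0.024, -0.035], [0.021, -0.036], [0.018, -0.037], [0.015, -0.037], [0.012, -0.037], [0.01, -0.037], [0.007, -0.037], [0.004, -0.037], [0.001, -0.036], [-0.001, -0.035], [-0.004, -0.034], [-0.006, -0.033], [-0.008, -0.032], [-0.01, -0.03], [-0.012, -0.029]]
```

Emit:
jog_arm --plan '[[0.05,[0.03,-0.022,0.02],[0,0,-0.062]],[0.05,[0.03,-0.025,0.015],[0,0,-0.062]],[0.05,[0.032,-0.031,0.01],[0,0,-0.062]],[0.05,[0.03,-0.033,0.005],[0,0,-0.062]],[0.05,[0.027,-0.034,0],[0,0,-0.062]],[0.05,[0.024,-0.035,0],[0,0,-0.062]],[0.05,[0.021,-0.036,0],[0,0,-0.062]],[0.05,[0.018,-0.037,0],[0,0,-0.062]],[0.05,[0.015,-0.037,0],[0,0,-0.062]],[0.05,[0.012,-0.037,0],[0,0,-0.062]],[0.05,[0.01,-0.037,0],[0,0,-0.062]],[0.05,[0.007,-0.037,0],[0,0,-0.062]],[0.05,[0.004,-0.037,0],[0,0,-0.062]],[0.05,[0.001,-0.036,0],[0,0,-0.062]],[0.05,[-0.001,-0.035,0],[0,0,-0.062]],[0.05,[-0.004,-0.034,0],[0,0,-0.062]],[0.05,[-0.006,-0.033,0],[0,0,-0.062]],[0.05,[-0.008,-0.032,0],[0,0,-0.062]],[0.05,[-0.01,-0.03,0],[0,0,-0.062]],[0.05,[-0.012,-0.029,0],[0,0,-0.062]]]'

```text
time_s: 1.82
eef_pos: [0.4246, 0.0322, 0.2797]
tool_rot: [1.187, 1.223, -1.187]
ft_force: [0.6, -0.5, 0.5]
opening: 0.05
```

```bash
python3 - <<'E'
from h import *
import json
s=st()
m=eyes.camera_model('wrist'); im=eyes.get_image('wrist'); s=st()
cv2.imwrite('pics/w1.png',im[:,:,::-1]); json.dump({k:np.asarray(v).tolist() for k,v in m.items()},open('m1.json','w'))
E
```

```text
t 1.82 tcp [0.4246 0.0322 0.2797] x [ 0.  0. -1.] y [1.   0.03 0.  ] yawY 1.74 q [-0.581  0.178  0.443  2.209 -0.108  0.775 -0.037] F [ 0.6 -0.5  0.5] M [-0.07  0.01  0.03] op 0.05
t 1.87 tcp [0.4214 0.027  0.2796] x [-0.002 -0.001 -1.   ] y [ 1.     0.021 -0.002] yawY 1.2 q [-0.578  0.174  0.449  2.214 -0.106  0.776 -0.037] F [-4.1 -4.6 -0.9] M [-0.36  0.27 -0.02] op 0.0501
```

View pics/w1.png

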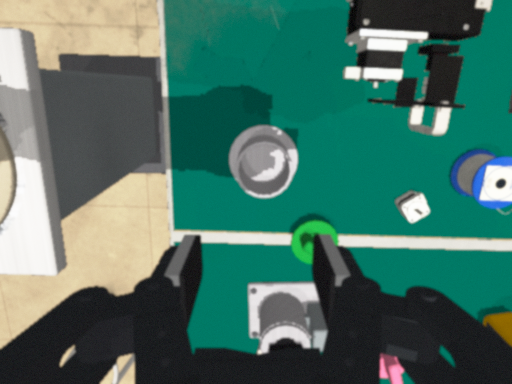

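```bash
python3 - <<'E'
import cv2
a=cv2.imread('pics/w1.png')
cv2.imwrite('pics/w1a.png',cv2.resize(a[115:210,215:315],None,fx=6,fy=6,interpolation=cv2.INTER_CUBIC))
E
```

```text
(no output)
```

View pics/w1a.png

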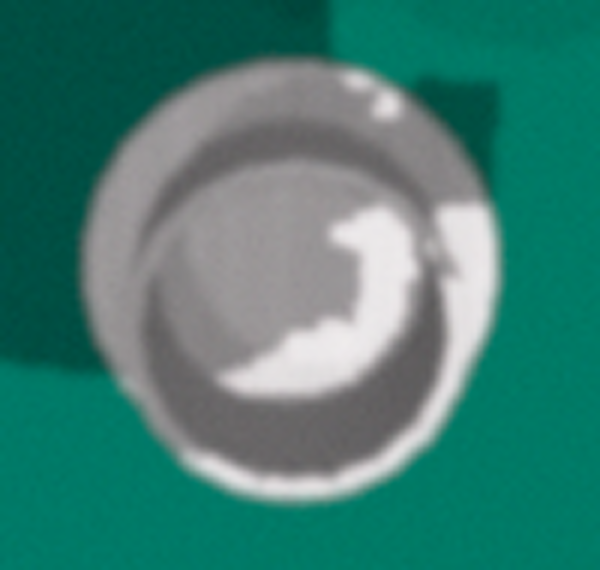

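```bash
cat >> h.py <<'E'
def circ(m,c,r,z,n=90):
    a=np.linspace(0,2*np.pi,n); return np.array([proj(m,(c[0]+r*np.cos(t),c[1]+r*np.sin(t),z)) for t in a])
def overlay(img,m,items,box,f,out):
    x0,y0,x1,y1=box; v=cv2.resize(img[y0:y1,x0:x1],None,fx=f,fy=f,interpolation=cv2.INTER_CUBIC)
    for c,r,z,col in items:
        p=circ(m,c,r,z); q=((p-[x0,y0]+.5)*f-.5).round().astype(int)
        cv2.polylines(v,[q.reshape(-1,1,2)],False,col,1)
    cv2.imwrite(out,v)
E
python3 - <<'E'
from h import *
import json
m={k:np.array(v) for k,v in json.load(open('m1.json')).items()}
a=cv2.imread('pics/w1.png')
c=(.4325,.0135)
o=lambda x,y:(215+(x+.5)/6-.5,115+(y+.5)/6-.5)
print(pix(m,o(291,270),.005))
print([pix(m,o(*p),z) for p,z in [((82,260),.005),((500,260),.005),((290,58),.005),((297,502),.06),((297,475),.06)]])
L=[(c,.028,.06,(0,0,255)),(c,.032,.06,(255,0,0)),(c,.043,.005,(0,255,255))]
overlay(a,m,L,(215,115,315,210),6,'pics/o1.png')
T=eyes.camera_model('top');S=eyes.camera_model('side')
t=cv2.imread('pics/top0.png');s=cv2.imread('pics/side0.png')
overlay(t,T,L,(135,215,180,255),12,'pics/o2.png'); overlay(s,S,L,(195,150,228,185),14,'pics/o3.png')
E
```

```text
[0.43240711 0.0180188  0.005     ]
[array([0.38902855, 0.01878464, 0.005     ]), array([0.47562771, 0.02147294, 0.005     ]), array([0.43063717, 0.06150633, 0.005     ]), array([ 0.43377265, -0.01439754,  0.06      ]), array([ 0.4335781 , -0.00912477,  0.06      ])]
```

View pics/o1.png

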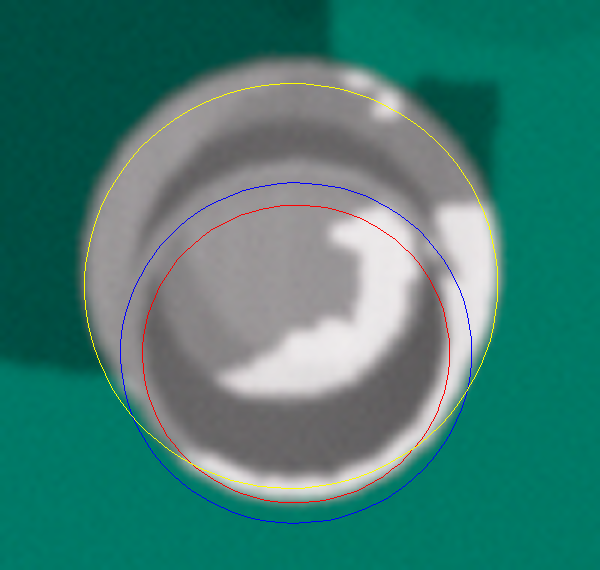

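View pics/o2.png

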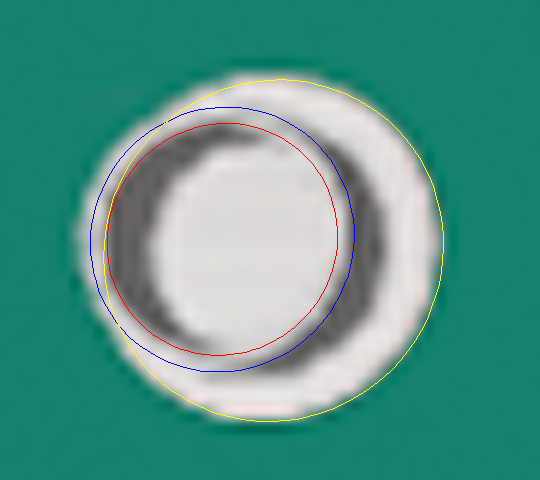

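View pics/o3.png

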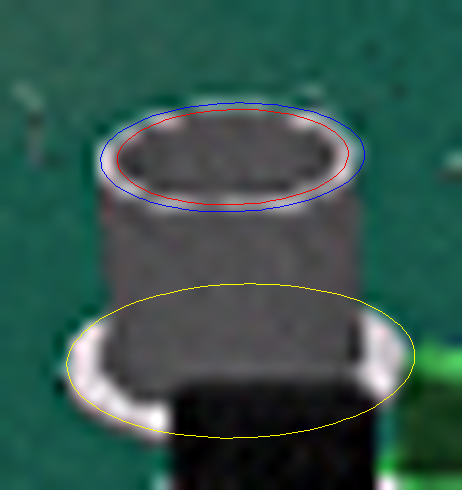

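```bash
python3 - <<'E'
from h import *
import json
s=st()
m=eyes.camera_model('wrist'); im=eyes.get_image('wrist'); s=st()
a=im[:,:,::-1].copy();cv2.imwrite('pics/w2.png',a); json.dump({k:np.asarray(v).tolist() for k,v in m.items()},open('m2.json','w'))
c=(.4325,.0175)
L=[(c,.028,.06,(0,0,255)),(c,.032,.06,(255,0,0)),(c,.043,.005,(0,255,255))]
p=proj(m,(c[0],c[1],.03)).astype(int)
overlay(a,m,L,(p[0]-50,p[1]-50,p[0]+50,p[1]+50),6,'pics/o4.png')
T=eyes.camera_model('top')
t=cv2.imread('pics/top0.png')
overlay(t,T,L,(135,215,180,255),15,'pics/o5.png')
E
```

```text
t 1.87 tcp [0.4214 0.027  0.2796] x [-0.002 -0.001 -1.   ] y [ 1.     0.021 -0.002] yawY 1.2 q [-0.578  0.174  0.449  2.214 -0.106  0.776 -0.037] F [-4.1 -4.6 -0.9] M [-0.36  0.27 -0.02] op 0.0501
t 1.92 tcp [0.4227 0.0296 0.2798] x [-0.001 -0.    -1.   ] y [ 1.     0.026 -0.001] yawY 1.48 q [-0.58   0.175  0.446  2.212 -0.107  0.776 -0.037] F [0.7 0.3 0. ] M [ 0.01 -0.03 -0.03] op 0.0499
```

View pics/o4.png

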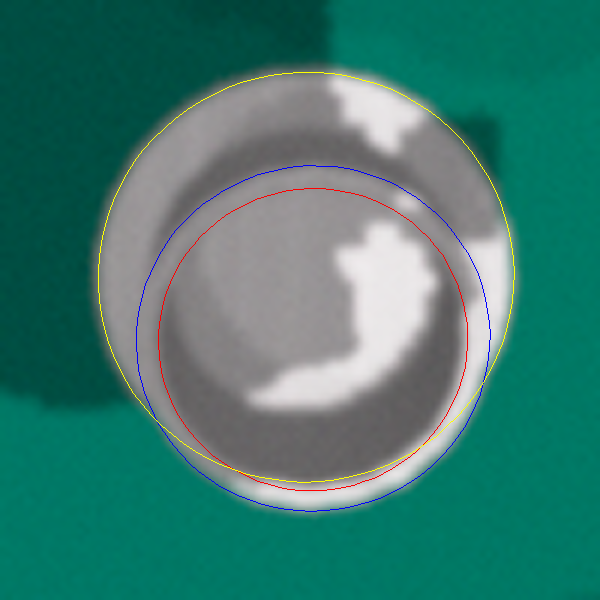

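View pics/o5.png

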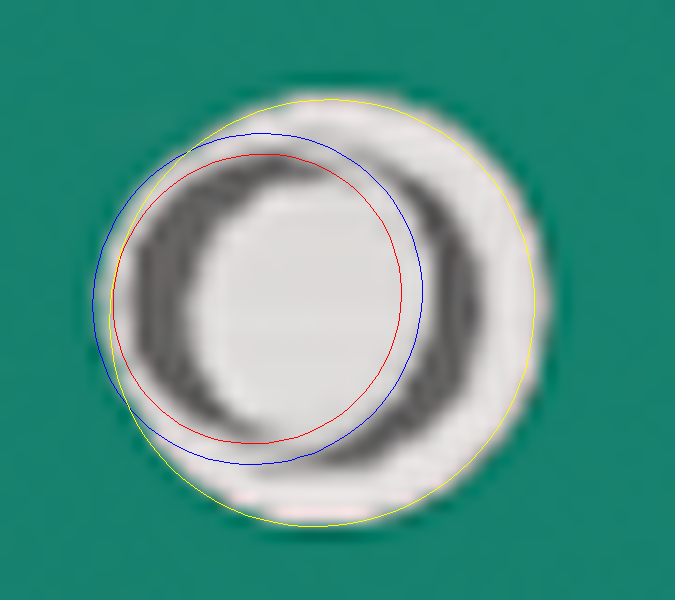

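Emit:
jog_arm --plan '[[0.05,[0.007,-0.037,0],[0,0,-0.06]],[0.05,[0.007,-0.037,0],[0,0,-0.06]],[0.05,[0.007,-0.037,0],[0,0,-0.06]],[0.05,[0.007,-0.037,0],[0,0,-0.06]],[0.05,[0.007,-0.037,0],[0,0,-0.06]],[0.05,[0.007,-0.037,0],[0,0,-0.06]],[0.05,[0.007,-0.037,0],[0,0,-0.06]],[0.05,[0.007,-0.037,0],[0,0,-0.06]],[0.05,[0.007,-0.037,-0.01],[0,0,-0.06]],[0.05,[0.007,-0.036,-0.015],[0,0,-0.06]],[0.05,[0.007,-0.036,-0.015],[0,0,-0.06]],[0.05,[0.007,-0.036,-0.015],[0,0,-0.06]],[0.05,[0.007,-0.036,-0.02],[0,0,-0.06]],[0.05,[0,0,-0.035],[0,0,0]],[0.05,[0,0,-0.035],[0,0,0]],[0.05,[0,0,-0.015],[0,0,0]],[0.05,[0,0,0],[0,0,0]],[0.05,[0,0,0],[0,0,0]],[0.05,[0,0,0],[0,0,0]]]'

```text
time_s: 3.5
eef_pos: [0.5167, -0.4436, 0.121]
tool_rot: [1.734, 0.757, -1.733]
ft_force: [1.1, -0.4, 0.2]
opening: 0.0502
```

```bash
python3 - <<'E'
from h import *
import json
s=st()
m=eyes.camera_model('wrist'); im=eyes.get_image('wrist'); s=st()
a=im[:,:,::-1].copy();cv2.imwrite('pics/w3.png',a); json.dump({k:np.asarray(v).tolist() for k,v in m.items()},open('m3.json','w'))
c=(.514,-.450)
L=[(c,.035,.011,(0,0,255)),(c,.01,.041,(255,0,0)),(c,.01,.011,(0,255,255))]
p=proj(m,(c[0],c[1],.02)).astype(int); print(p)
overlay(a,m,L,(p[0]-60,p[1]-60,p[0]+60,p[1]+60),5,'pics/o6.png')
E
```

```text
t 3.5 tcp [ 0.5167 -0.4436  0.121 ] x [ 0.001 -0.001 -1.   ] y [ 0.735 -0.678  0.002] yawY -42.72 q [ 0.294  0.733  0.543  1.818 -0.538  0.74   0.385] F [ 1.1 -0.4  0.2] M [-0.01 -0.04  0.  ] op 0.0502
t 3.55 tcp [ 0.5169 -0.4437  0.1215] x [ 0.002 -0.002 -1.   ] y [ 0.735 -0.678  0.002] yawY -42.72 q [ 0.294  0.732  0.544  1.818 -0.538  0.74   0.385] F [ 0.6 -1.1  0.4] M [ 0.03  0.03 -0.04] op 0.0499
[261 196]
```

View pics/w3.png

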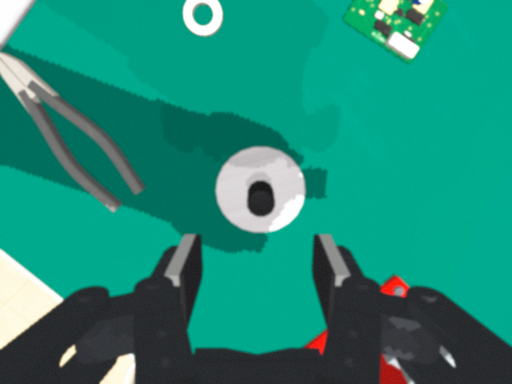

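View pics/o6.png

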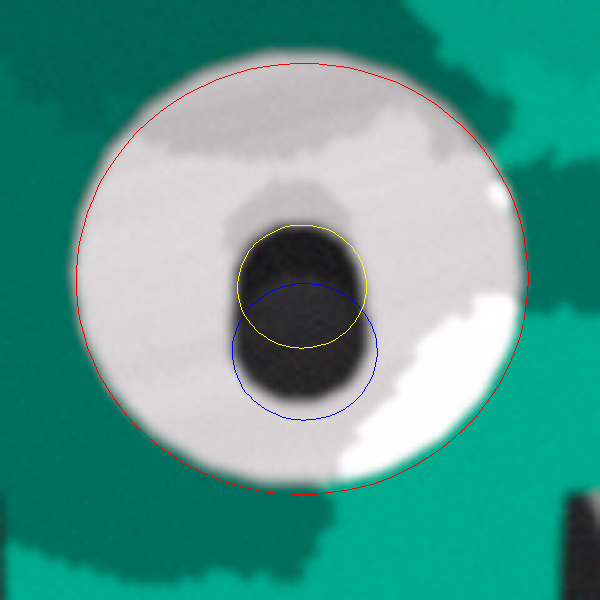

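Emit:
jog_arm --plan '[[0.05,[-0.0025,-0.005,-0.02],[0,0,0]],[0.05,[0,0,-0.03],[0,0,0]],[0.05,[0,0,-0.03],[0,0,0]],[0.05,[0,0,-0.02],[0,0,0]],[0.05,[0,0,-0.0055],[0,0,0]],[0.05,[0,0,0],[0,0,0]],[0.05,[0,0,0],[0,0,0]]]' --grip_force 40

```text
time_s: 4.13
eef_pos: [0.5142, -0.4489, 0.016]
tool_rot: [1.734, 0.757, -1.733]
ft_force: [0.3, -0.0, -0.1]
opening: 0.05
```

```bash
python3 - <<'E'
from h import *
s=st()
E
```

```text
t 4.13 tcp [ 0.5142 -0.4489  0.016 ] x [ 0.001 -0.001 -1.   ] y [ 0.734 -0.679  0.002] yawY -42.74 q [ 0.37   0.858  0.433  1.852 -0.63   0.569  0.467] F [ 0.3 -0.  -0.1] M [-0.03  0.04  0.01] op 0.05
```

Emit:
jog_arm --plan '[[0.01,[0,0,0],[0,0,0]],[0.01,[0,0,0],[0,0,0]],[0.01,[0,0,0],[0,0,0]],[0.01,[0,0,0],[0,0,0]],[0.01,[0,0,0],[0,0,0]],[0.01,[0,0,0],[0,0,0]],[0.01,[0,0,0],[0,0,0]]]'

```text
time_s: 4.72
eef_pos: [0.5143, -0.4487, 0.0161]
tool_rot: [1.735, 0.757, -1.732]
ft_force: [-0.7, 1.6, 7.2]
opening: 0.0188
```

```bash
python3 - <<'E'
from h import *
s=st()
E
```

```text
t 4.72 tcp [ 0.5143 -0.4487  0.0161] x [ 0.002 -0.001 -1.   ] y [ 0.735 -0.679  0.002] yawY -42.73 q [ 0.37   0.858  0.432  1.853 -0.63   0.568  0.468] F [-0.7  1.6  7.2] M [0.25 0.12 0.04] op 0.0188
```

Emit:
jog_arm --plan '[[0.01,[0,0,0.005],[0,0,0]],[0.01,[0,0,0.02],[0,0,0]],[0.01,[0,0,0.03],[0,0,0]],[0.01,[0,0,0.04],[0,0,0]],[0.01,[0,0,0.04],[0,0,0]],[0.01,[0,0,0.04],[0,0,0]],[0.01,[0,0,0.03],[0,0,0]],[0.01,[-0.005,0.03,0],[0,0,0]],[0.01,[-0.006,0.035,0],[0,0,0]],[0.01,[-0.006,0.035,0],[0,0,0]],[0.01,[-0.006,0.035,0],[0,0,0]],[0.01,[-0.006,0.035,0],[0,0,0]],[0.01,[-0.006,0.035,0],[0,0,0]],[0.01,[-0.006,0.035,0],[0,0,0]],[0.01,[-0.006,0.035,0],[0,0,0]],[0.01,[-0.006,0.035,0],[0,0,0]],[0.01,[-0.006,0.035,0],[0,0,0]],[0.01,[-0.006,0.035,0],[0,0,0]],[0.01,[0,0,0],[0,0,0]],[0.01,[0,0,0],[0,0,0]]]'

```text
time_s: 6.38
eef_pos: [0.4483, -0.0659, 0.2197]
tool_rot: [1.732, 0.763, -1.73]
ft_force: [0.8, -1.1, -1.1]
opening: 0.019
```

```bash
python3 - <<'E'
from h import *
import json
s=st()
m=eyes.camera_model('wrist'); im=eyes.get_image('wrist'); s=st()
a=im[:,:,::-1].copy();cv2.imwrite('pics/w4.png',a); json.dump({k:np.asarray(v).tolist() for k,v in m.items()},open('m4.json','w'))
E
```

```text
t 6.38 tcp [ 0.4483 -0.0659  0.2197] x [ 0.     0.001 -1.   ] y [ 0.738 -0.675 -0.001] yawY -42.46 q [-0.525  0.362  0.736  2.243 -0.399  0.664 -0.243] F [ 0.8 -1.1 -1.1] M [-0.07 -0.05  0.03] op 0.019
t 6.43 tcp [ 0.4487 -0.0676  0.2198] x [ 0.001  0.    -1.   ] y [ 0.736 -0.677  0.001] yawY -42.62 q [-0.523  0.363  0.737  2.242 -0.399  0.664 -0.242] F [ 0.3 -0.2 -0.4] M [-0.03  0.04 -0.03] op 0.0186
```

View pics/w4.png

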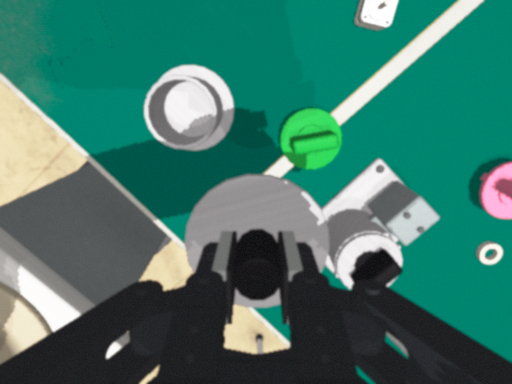

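```bash
python3 - <<'E'
from h import *
import json
m={k:np.array(v) for k,v in json.load(open('m4.json')).items()}
a=cv2.imread('pics/w4.png')
c=(.4325,.0165)
L=[(c,.028,.06,(0,0,255)),(c,.032,.06,(255,0,0)),(c,.043,.005,(0,255,255))]
overlay(a,m,L,(135,55,245,160),6,'pics/o7.png')
c=(.4483,-.0659)
L=[(c,.035,.2197-.005,(0,0,255))]
overlay(a,m,L,(175,165,345,315),4,'pics/o8.png')
E
```

```text
(no output)
```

View pics/o7.png

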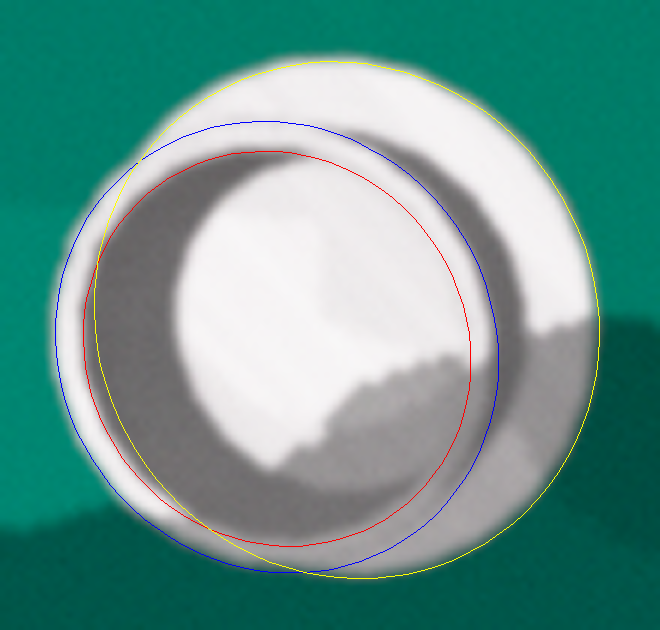

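View pics/o8.png

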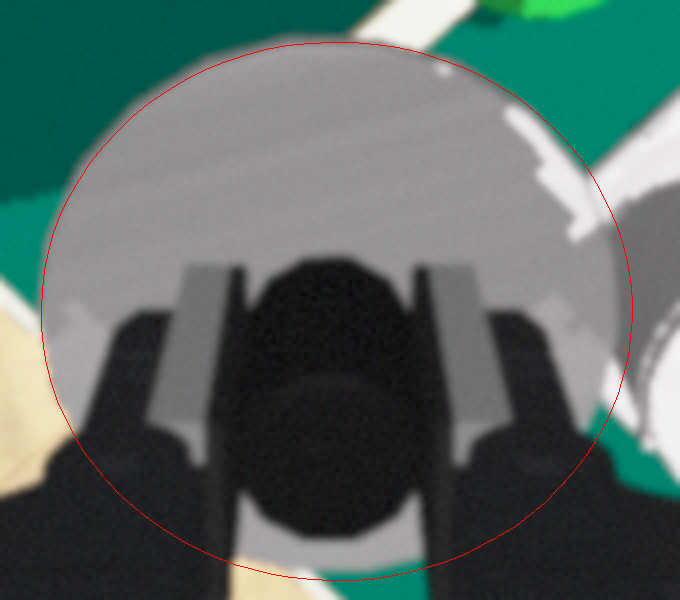

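Emit:
jog_arm --plan '[[0.01,[-0.006,0.03,0],[0,0,0]],[0.01,[-0.006,0.03,-0.02],[0,0,0]],[0.01,[-0.004,0.0235,-0.03],[0,0,0]],[0.01,[0,0,-0.03],[0,0,0]],[0.01,[0,0,-0.03],[0,0,0]],[0.01,[0,0,-0.015],[0,0,0]],[0.01,[0,0,0],[0,0,0]],[0.01,[0,0,0],[0,0,0]],[0.01,[0,0,0],[0,0,0]]]'

```text
time_s: 7.18
eef_pos: [0.4333, 0.0141, 0.0951]
tool_rot: [1.736, 0.756, -1.734]
ft_force: [-0.4, -0.1, -0.9]
opening: 0.0188
```

```bash
python3 - <<'E'
from h import *
import json
s=st()
m=eyes.camera_model('wrist'); im=eyes.get_image('wrist'); si=eyes.get_image('side'); s=st()
a=im[:,:,::-1].copy();cv2.imwrite('pics/w5.png',a); json.dump({k:np.asarray(v).tolist() for k,v in m.items()},open('m5.json','w'))
b=si[:,:,::-1].copy(); cv2.imwrite('pics/s5.png',b)
cv2.imwrite('pics/s5a.png',cv2.resize(b[110:220,170:270],None,fx=5,fy=5,interpolation=cv2.INTER_CUBIC))
E
```

```text
t 7.18 tcp [0.4333 0.0141 0.0951] x [ 0.001 -0.    -1.   ] y [ 0.733 -0.68   0.001] yawY -42.88 q [-0.446  0.546  0.407  2.388 -0.718  0.317 -0.15 ] F [-0.4 -0.1 -0.9] M [-0.01 -0.01  0.02] op 0.0188
t 7.28 tcp [0.4334 0.0149 0.0954] x [ 0.002  0.    -1.   ] y [ 0.734 -0.679  0.002] yawY -42.8 q [-0.448  0.545  0.406  2.389 -0.718  0.317 -0.15 ] F [ 0.1 -0.2  0.1] M [ 0.01  0.   -0.  ] op 0.0188
```

View pics/w5.png

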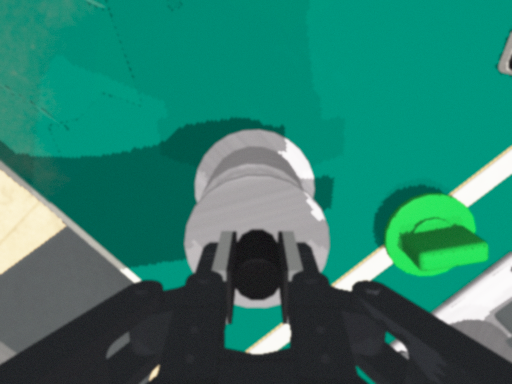

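View pics/s5a.png

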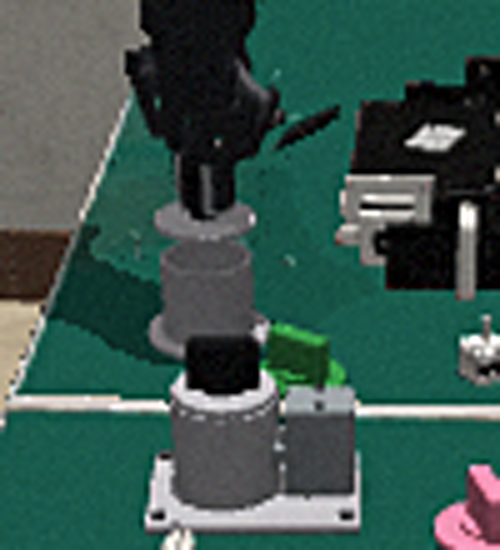

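Emit:
jog_arm --plan '[[0.01,[-0.0005,0.001,-0.008],[0,0,0]],[0.01,[0,0,-0.008],[0,0,0]],[0.01,[0,0,-0.004],[0,0,0]],[0.01,[0,0,-0.002],[0,0,0]],[0.01,[0,0,0],[0,0,0]],[0.01,[0,0,0],[0,0,0]]]'

```text
time_s: 7.78
eef_pos: [0.4322, 0.0163, 0.0727]
tool_rot: [1.734, 0.758, -1.734]
ft_force: [0.1, -0.2, -0.9]
opening: 0.0186
```

```bash
python3 - <<'E'
from h import *
s=st()
E
```

```text
t 7.78 tcp [0.4322 0.0163 0.0727] x [ 0.  0. -1.] y [ 0.734 -0.679  0.   ] yawY -42.75 q [-0.387  0.584  0.316  2.401 -0.771  0.248 -0.111] F [ 0.1 -0.2 -0.9] M [ 0.01 -0.07 -0.01] op 0.0186
```

Emit:
jog_arm --plan '[[0.01,[0,0,-0.0015],[0,0,0]],[0.01,[0,0,-0.001],[0,0,0]],[0.01,[0,0,0],[0,0,0]],[0.01,[0,0,0],[0,0,0]]]'

```text
time_s: 8.12
eef_pos: [0.4322, 0.0164, 0.07]
tool_rot: [1.734, 0.759, -1.733]
ft_force: [-0.1, 0.9, 4.3]
opening: 0.0184
```

```bash
python3 - <<'E'
from h import *
s=st()
E
```

```text
t 8.12 tcp [0.4322 0.0164 0.07  ] x [ 0.  0. -1.] y [ 0.734 -0.679  0.   ] yawY -42.74 q [-0.379  0.588  0.305  2.402 -0.777  0.24  -0.106] F [-0.1  0.9  4.3] M [ 0.13 -0.02  0.02] op 0.0184
```

Emit:
jog_arm --plan '[[0.03,[0,0,0],[0,0,0]],[0.04,[0,0,0],[0,0,0]],[0.05,[0,0,0],[0,0,0]],[0.05,[0,0,0],[0,0,0]],[0.05,[0,0,0],[0,0,0]],[0.05,[0,0,0],[0,0,0]],[0.05,[0,0,0.01],[0,0,0]],[0.05,[0,0,0.02],[0,0,0]],[0.05,[0,0,0.03],[0,0,0]],[0.05,[0,0,0.04],[0,0,0]],[0.05,[0,0,0.04],[0,0,0]],[0.05,[0,0,0],[0,0,0]],[0.05,[0,0,0],[0,0,0]]]'

```text
time_s: 9.2
eef_pos: [0.4329, 0.0173, 0.2113]
tool_rot: [1.737, 0.76, -1.729]
ft_force: [0.2, 0.4, 0.6]
opening: 0.0501
```

```bash
python3 - <<'E'
from h import *
import json
s=st()
m=eyes.camera_model('wrist'); im=eyes.get_image('wrist'); si=eyes.get_image('side'); s=st()
a=im[:,:,::-1].copy();cv2.imwrite('pics/w6.png',a); json.dump({k:np.asarray(v).tolist() for k,v in m.items()},open('m6.json','w'))
b=si[:,:,::-1].copy(); cv2.imwrite('pics/s6.png',b)
c=(.4325,.0165); S=eyes.camera_model('side')
overlay(b,S,[(c,.035,.065,(0,0,255)),(c,.01,.095,(255,0,0)),(c,.043,.005,(0,255,255))],(190,135,235,185),12,'pics/s6a.png')
E
```

```text
t 9.2 tcp [0.4329 0.0173 0.2113] x [ 0.004  0.002 -1.   ] y [ 0.736 -0.677  0.002] yawY -42.63 q [-0.746  0.36   0.775  2.295 -0.437  0.626 -0.387] F [0.2 0.4 0.6] M [ 0.03  0.03 -0.  ] op 0.0501
t 9.3 tcp [0.4316 0.017  0.2094] x [-0.  0. -1.] y [ 0.735 -0.678 -0.001] yawY -42.68 q [-0.742  0.363  0.771  2.297 -0.438  0.625 -0.386] F [-0.5  0.2 -0.5] M [-0.05 -0.02  0.01] op 0.0503
```

View pics/w6.png

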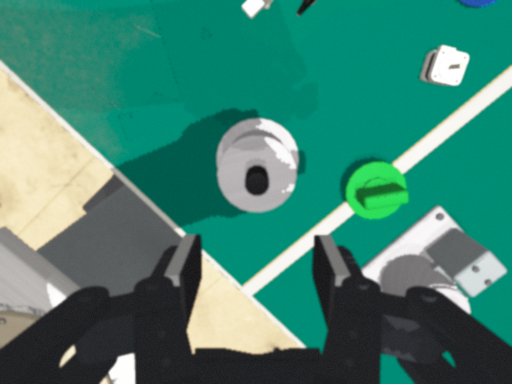

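View pics/s6a.png

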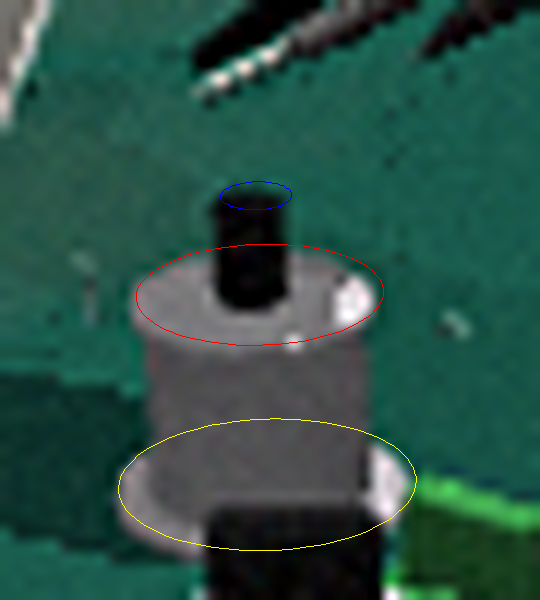

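Emit:
jog_arm --plan '[[0.05,[0.004,-0.022,0],[0,0,-0.097]],[0.05,[0.004,-0.028,0],[0,0,-0.097]],[0.05,[0.005,-0.03,0],[0,0,-0.097]],[0.05,[0.005,-0.03,0],[0,0,-0.097]],[0.05,[0.005,-0.03,0],[0,0,-0.097]],[0.05,[0.004,-0.03,0],[0,0,-0.096]],[0.05,[0.004,-0.03,0],[0,0,-0.096]],[0.05,[0.003,-0.021,0],[0,0,-0.096]],[0.05,[0,0,0],[0,0,0]],[0.05,[0,0,0],[0,0,0]],[0.05,[0,0,0],[0,0,0]]]'

```text
time_s: 10.22
eef_pos: [0.4651, -0.2041, 0.2085]
tool_rot: [2.192, 0.059, -2.198]
ft_force: [1.5, 0.4, 0.5]
opening: 0.0499
```

```bash
python3 - <<'E'
from h import *
import json
s=st()
m=eyes.camera_model('wrist'); im=eyes.get_image('wrist'); s=st()
a=im[:,:,::-1].copy();cv2.imwrite('pics/w7.png',a); json.dump({k:np.asarray(v).tolist() for k,v in m.items()},open('m7.json','w'))
c=(.466,-.204)
th=np.radians(3.0)
p=proj(m,(c[0],c[1],.08)).astype(int); print(p)
L=[(c,.031,.076,(0,0,255)),(c,.032,.07,(255,0,0))]
x0,y0=p[0]-70,p[1]-60
overlay(a,m,L,(x0,y0,x0+150,y0+130),5,'pics/o9.png')
v=cv2.imread('pics/o9.png')
for z in(.106,.076):
    q=[]
    for dx,dy in((-.021,-.007),(.021,-.007),(.021,.007),(-.021,.007)):
        X=(c[0]+dx*np.cos(th)-dy*np.sin(th),c[1]+dx*np.sin(th)+dy*np.cos(th),z); q.append((proj(m,X)-[x0,y0]+.5)*5-.5)
    cv2.polylines(v,[np.array(q).round().astype(int).reshape(-1,1,2)],True,(0,255,255),1)
cv2.imwrite('pics/o9.png',v)
E
```

```text
t 10.22 tcp [ 0.4651 -0.2041  0.2085] x [-0.003  0.001 -1.   ] y [ 0.053 -0.999 -0.001] yawY -86.99 q [-0.324  0.521  0.926  2.147 -0.612  0.764 -0.516] F [1.5 0.4 0.5] M [ 0.04 -0.05 -0.03] op 0.0499
t 10.27 tcp [ 0.4653 -0.2036  0.2087] x [-0.002  0.001 -1.   ] y [ 0.053 -0.999 -0.001] yawY -86.94 q [-0.325  0.52   0.926  2.147 -0.611  0.764 -0.516] F [0.1 0.3 1.1] M [-0.01 -0.02  0.01] op 0.0499
[258 175]
```

View pics/w7.png

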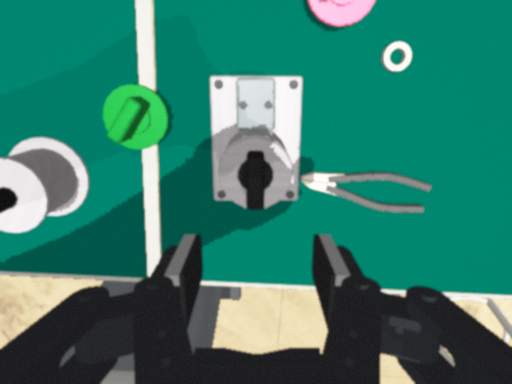

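View pics/o9.png

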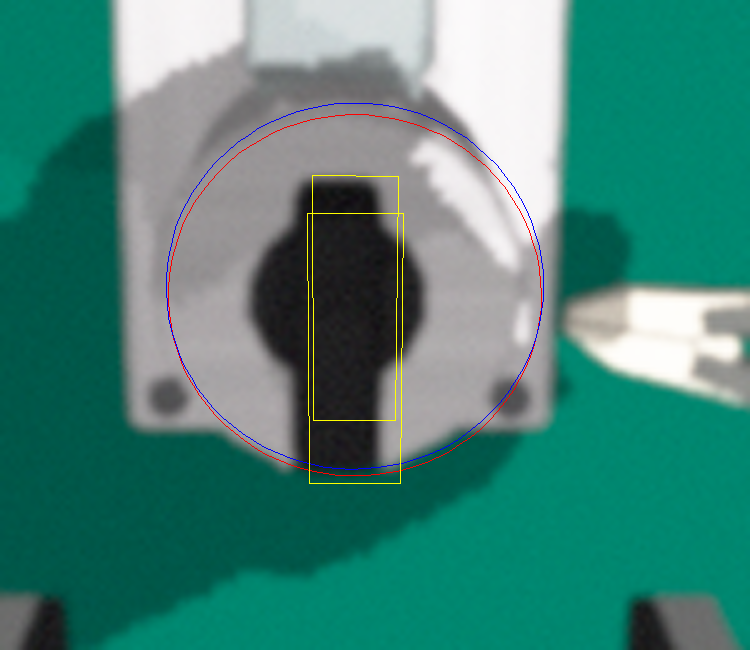

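```bash
python3 - <<'E'
import cv2,numpy as np
a=cv2.imread('pics/w5.png'); b=cv2.imread('pics/side0.png')
u=cv2.resize(a[185:285,375:500],None,fx=5,fy=5,interpolation=cv2.INTER_CUBIC)
w=cv2.resize(b[198:232,250:285],None,fx=14,fy=14,interpolation=cv2.INTER_CUBIC)
cv2.imwrite('pics/g.png',u);cv2.imwrite('pics/g2.png',w)
c=cv2.resize(b[172:200,198:232],None,fx=14,fy=14,interpolation=cv2.INTER_CUBIC)
cv2.imwrite('pics/g3.png',np.clip(c.astype(int)*3,0,255).astype(np.uint8))
E
```

```text
(no output)
```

View pics/g.png

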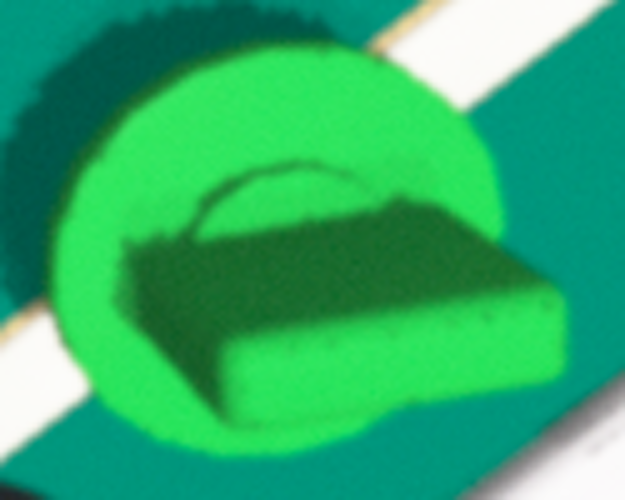

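View pics/g2.png

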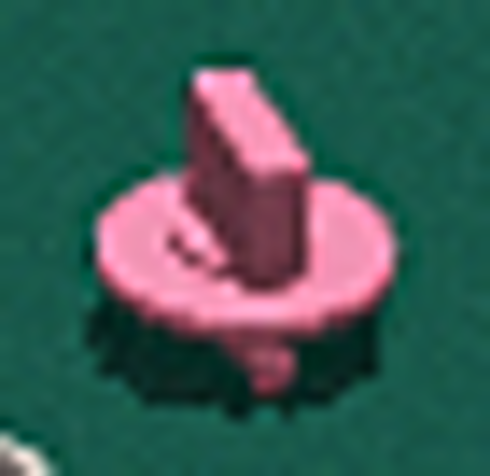

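View pics/g3.png

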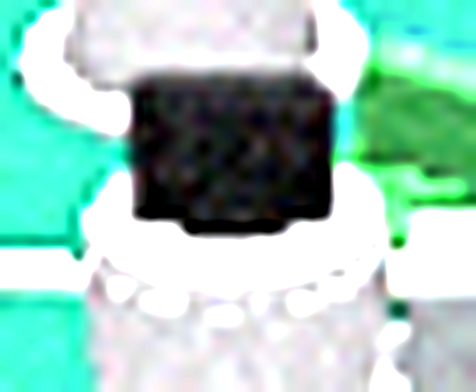

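Emit:
jog_arm --plan '[[0.05,[0.0007,0.0018,-0.02],[0,0,0]],[0.05,[0,0,-0.03],[0,0,0]],[0.05,[0,0,-0.03],[0,0,0]],[0.05,[0,0,-0.025],[0,0,0]],[0.05,[0,0,-0.015],[0,0,0]],[0.05,[0,0,-0.0065],[0,0,0]],[0.05,[0,0,0],[0,0,0]],[0.05,[0,0,0],[0,0,0]]]' --grip_force 60

```text
time_s: 10.93
eef_pos: [0.4668, -0.2024, 0.0836]
tool_rot: [2.195, 0.058, -2.195]
ft_force: [-0.4, 0.3, 1.1]
opening: 0.0499
```

```bash
python3 - <<'E'
from h import *
s=st()
m=eyes.camera_model('wrist'); im=eyes.get_image('wrist')
a=im[:,:,::-1].copy();cv2.imwrite('pics/w8.png',a)
E
```

```text
t 10.93 tcp [ 0.4668 -0.2024  0.0836] x [-0.  0. -1.] y [ 0.053 -0.999 -0.   ] yawY -86.98 q [-0.124  0.676  0.641  2.238 -0.891  0.502 -0.289] F [-0.4  0.3  1.1] M [-0.02  0.04  0.04] op 0.0499
```

View pics/w8.png

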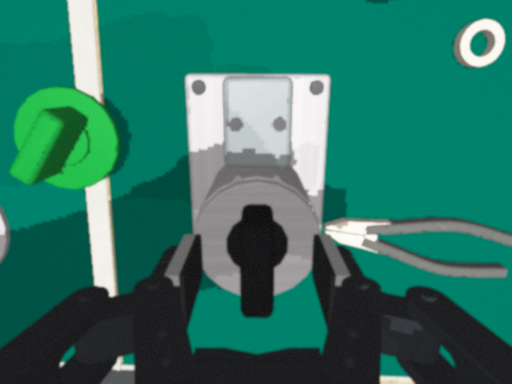

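Emit:
jog_arm --plan '[[0.005,[0,0,0],[0,0,0]],[0.005,[0,0,0],[0,0,0]],[0.005,[0,0,0],[0,0,0]],[0.005,[0,0,0],[0,0,0]],[0.005,[0,0,0],[0,0,0]],[0.005,[0,0,0],[0,0,0]],[0.005,[0,0,0],[0,0,0]]]' --grip_force 60

```text
time_s: 11.57
eef_pos: [0.4672, -0.2027, 0.0841]
tool_rot: [2.197, 0.057, -2.194]
ft_force: [-0.8, 1.9, 8.3]
opening: 0.0128
```

```bash
python3 - <<'E'
from h import *
s=st()
E
```

```text
t 11.57 tcp [ 0.4672 -0.2027  0.0841] x [ 0.001  0.    -1.   ] y [ 0.052 -0.999 -0.   ] yawY -87.01 q [-0.124  0.675  0.641  2.238 -0.892  0.502 -0.289] F [-0.8  1.9  8.3] M [0.3  0.14 0.05] op 0.0128
```

Emit:
jog_arm --plan '[[0.005,[0,0,0.001],[0,0,0]],[0.005,[0,0,0],[0,0,0.03]],[0.005,[0,0,0],[0,0,0.03]],[0.005,[0,0,0],[0,0,0.03]],[0.005,[0,0,0],[0,0,0.03]],[0.005,[0,0,0],[0,0,0.03]],[0.005,[0,0,0],[0,0,0.03]],[0.005,[0,0,0],[0,0,0.03]],[0.005,[0,0,0],[0,0,0]],[0.005,[0,0,0],[0,0,0]]]'

```text
time_s: 12.4
eef_pos: [0.4667, -0.2029, 0.0843]
tool_rot: [2.082, 0.274, -2.082]
ft_force: [-0.4, 0.2, -1.9]
opening: 0.013
```

```bash
python3 - <<'E'
from h import *
s=st()
E
```

```text
t 12.4 tcp [ 0.4667 -0.2029  0.0843] x [ 0.  0. -1.] y [ 0.259 -0.966 -0.   ] yawY -75.01 q [-0.09   0.658  0.584  2.236 -0.831  0.474 -0.145] F [-0.4  0.2 -1.9] M [-0.03 -0.02 -0.03] op 0.013
```

Emit:
jog_arm --plan '[[0.005,[0,0,0],[0,0,0.03]],[0.005,[0,0,0],[0,0,0.03]],[0.005,[0,0,0],[0,0,0.03]],[0.005,[0,0,0],[0,0,0.03]],[0.005,[0,0,0],[0,0,0]]]'

```text
time_s: 12.82
eef_pos: [0.4667, -0.2029, 0.0843]
tool_rot: [2.011, 0.391, -2.011]
ft_force: [-0.1, -0.5, -1.2]
opening: 0.0128
```

```bash
python3 - <<'E'
from h import *
s=st()
E
```

```text
t 12.82 tcp [ 0.4667 -0.2029  0.0843] x [ 0.  0. -1.] y [ 0.375 -0.927 -0.   ] yawY -67.97 q [-0.069  0.648  0.55   2.235 -0.794  0.459 -0.062] F [-0.1 -0.5 -1.2] M [ 0.06 -0.   -0.  ] op 0.0128
```

Emit:
jog_arm --plan '[[0.005,[0,0,0],[0,0,0.05]],[0.005,[0,0,0],[0,0,0.05]],[0.005,[0,0,0],[0,0,0.05]],[0.005,[0,0,0],[0,0,0.05]],[0.005,[0,0,0],[0,0,0.05]],[0.005,[0,0,0],[0,0,0.05]],[0.005,[0,0,0],[0,0,0.05]],[0.005,[0,0,0],[0,0,0.05]],[0.005,[0,0,0],[0,0,0.05]],[0.005,[0,0,0],[0,0,0.05]],[0.005,[0,0,0],[0,0,0.043]],[0.005,[0,0,0],[0,0,0]],[0.005,[0,0,0],[0,0,0]]]'

```text
time_s: 13.9
eef_pos: [0.4667, -0.2029, 0.0843]
tool_rot: [1.668, 0.83, -1.668]
ft_force: [0.7, 0.8, -1.2]
opening: 0.0127
```

```bash
python3 - <<'E'
from h import *
s=st()
im=eyes.get_image('wrist')
a=im[:,:,::-1].copy();cv2.imwrite('pics/w9.png',a)
E
```

```text
t 13.9 tcp [ 0.4667 -0.2029  0.0843] x [ 0.  0. -1.] y [ 0.798 -0.603  0.   ] yawY -37.1 q [ 0.024  0.616  0.404  2.229 -0.616  0.404  0.288] F [ 0.7  0.8 -1.2] M [ 0.02 -0.01 -0.02] op 0.0127
```

View pics/w9.png

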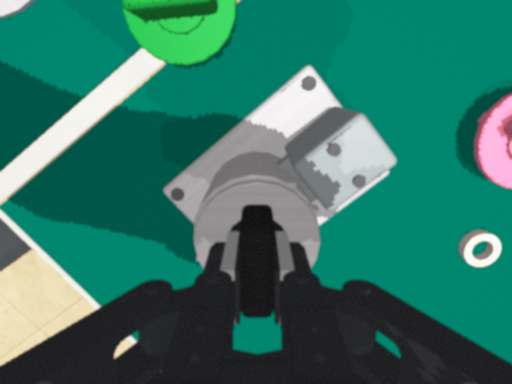

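Emit:
jog_arm --plan '[[0.005,[0,0,0.002],[0,0,0]],[0.005,[0,0,0.002],[0,0,0]],[0.005,[0,0,0.002],[0,0,0]],[0.005,[0,0,0],[0,0,0]]]'

```text
time_s: 14.28
eef_pos: [0.4669, -0.2028, 0.0907]
tool_rot: [1.667, 0.83, -1.667]
ft_force: [-0.8, 0.5, -0.8]
opening: 0.0127
```

```bash
python3 - <<'E'
from h import *
s=st()
E
```

```text
t 14.28 tcp [ 0.4669 -0.2028  0.0907] x [ 0. -0. -1.] y [ 0.798 -0.602  0.001] yawY -37.02 q [ 0.013  0.606  0.418  2.226 -0.606  0.418  0.281] F [-0.8  0.5 -0.8] M [-0.03 -0.02 -0.05] op 0.0127
```

Emit:
jog_arm --plan '[[0.005,[0,0,0.006],[0,0,0]],[0.005,[0,0,0.008],[0,0,0]],[0.005,[0,0,0.01],[0,0,0]],[0.005,[0,0,0.016],[0,0,0]],[0.005,[0,0,0.02],[0,0,0]],[0.005,[0,0,0.02],[0,0,0]],[0.005,[0,0,0.015],[0,0,0]],[0.005,[0,0,0.005],[0,0,0]],[0.005,[0,0,0],[0,0,0]],[0.005,[0,0,0],[0,0,0]],[0.005,[0,0,0],[0,0,0]],[0.005,[0,0,0],[0,0,0]]]'

```text
time_s: 15.28
eef_pos: [0.4663, -0.2026, 0.1895]
tool_rot: [1.666, 0.832, -1.668]
ft_force: [0.3, 0.2, -0.8]
opening: 0.0128
```

```bash
python3 - <<'E'
from h import *
s=st()
im=eyes.get_image('side');w=eyes.get_image('wrist');t=eyes.get_image('top'); s=st()
b=im[:,:,::-1].copy()
cv2.imwrite('pics/s10.png',cv2.resize(b[90:290,150:320],None,fx=3,fy=3,interpolation=cv2.INTER_CUBIC))
cv2.imwrite('pics/w10.png',w[:,:,::-1]);cv2.imwrite('pics/t10.png',t[:,:,::-1])
E
```

```text
t 15.28 tcp [ 0.4663 -0.2026  0.1895] x [-0.001  0.    -1.   ] y [ 0.798 -0.602 -0.001] yawY -37.02 q [-0.137  0.463  0.616  2.157 -0.441  0.647  0.142] F [ 0.3  0.2 -0.8] M [-0.   -0.02 -0.01] op 0.0128
t 15.43 tcp [ 0.4664 -0.2028  0.1897] x [-0.001  0.    -1.   ] y [ 0.798 -0.602 -0.001] yawY -37.03 q [-0.137  0.462  0.616  2.157 -0.441  0.647  0.142] F [ 0.1  0.1 -1.4] M [-0.02  0.03  0.04] op 0.0132
```

View pics/s10.png

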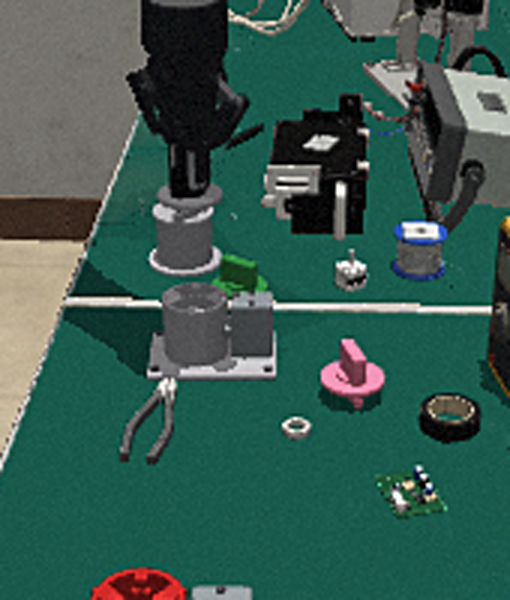

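View pics/w10.png

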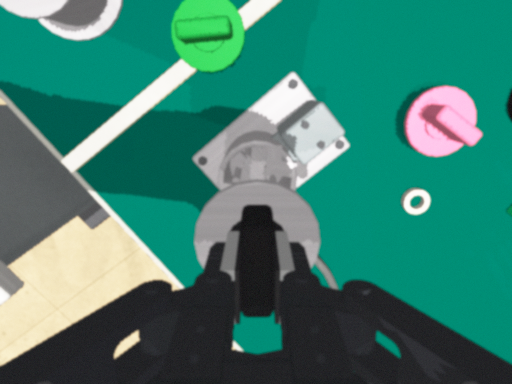

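View pics/t10.png

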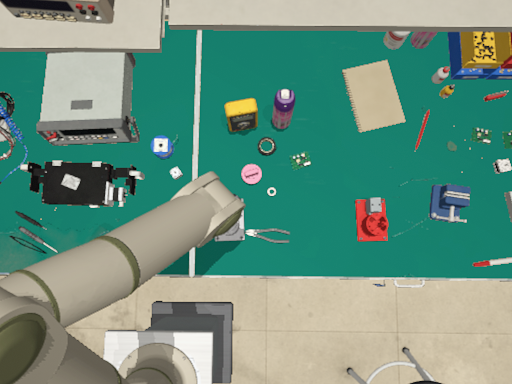

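```bash
python3 - <<'E'
from h import *
print(ctrl.hand_in()); st()
E
```

```text
the job is handed in; nothing more can be done
None
the job is handed in; nothing more can be done
```

The used pot is closed, and the fresh pot's cap is off and held in the gripper above its mouth. I handed the job in at about 15.4 s of the 58 s allowed.

- **Cover on the used pot:** I picked it up by the knob and lowered it at about (0.432, 0.016). The plug entered without force and the cover met the rim at exactly the seated height, with about 4 N. After I let go, the side picture showed the disc and the pot's foot plate offset by the same half pixel from the prediction, which fits a flush, level seat.
- **Cap of the fresh pot:** I tried turning it anticlockwise seen from above, and that was the unlocking direction. It met no stop and turned the full 50° with almost no torque, the wing following the gripper. It lifted straight out.
- **Last checks:** the cap is about 10 cm above its seat, so the cross bar is roughly 8.5 cm above the rim. The grip was still holding (opening about 13 mm) with about 1 N on the wrist. The last pictures show the bystanders in place.

**Disagreements:** the cameras differed by up to about 4 mm on the used pot's position. I aimed by the offset between the held cover and the pot in a single wrist picture. In the last side picture the held cap hides the seated cover's knob, so its seat rests on the earlier check.

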